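# Feed a glass blank into the grinding carousel and index it

## Robot

A 6-joint arm with a two-finger parallel gripper is mounted at the origin on the work surface. World frame = base frame: x ahead of the robot, y to its left, z up, the work surface at z = 0. Lengths are in m, angles in rad, forces in N, time in s.
With the tool pointing down it reaches from about 0.35 to 0.975 m from the base axis. Payload 4.9 kg.
Tool frame: the origin (TCP) lies midway between the tips of the shut fingers; the grasp point (between the pads) lies 19 mm behind it; z points along the fingers, y is the direction in which the jaws open and shut (so a half turn about z gives the same grasp; the last joint's range is limited). The gripper opens to 85 mm and grips with 20 to 120 N. Pads are 22 mm wide; open, the fingers measure 114 mm over their backs; the gripper's body (76 mm by 85 mm) begins 54 mm behind the grasp point. The pads swing forward as they close: fully open they stand 13 mm farther back than shut.
Start: joints at [-0.119, 0.053, 1.613, -0, 1.476, -0.119], TCP at [0.625, 0, 0.231] pointing down, gripper open.
Joint ranges: [-3.01, 3.01], [-1.01, 2.22], [0.06, 2.58], [-1.02, 4.17], [0.09, 2.62], [-3.14, 3.14]. Speed limits (rad/s): [2.57, 2.57, 3.14, 3.14, 3.14, 3.14].

## Interface

Orientations are given as a unit quaternion [w, x, y, z].
In Python, from plant import state, grab_frame, camera_params, job_done, boxes_of gives the robot as it stands.
- The arm moves only by the tool step_arm, never from a script. Its argument "steps" is a list of rows, each a list of 4 numbers: the shift along the tool's x, y, z in mm, then the turn about the tool's z in degrees. A call has 1 to 8 rows; each row shifts and turns the pose as measured when the row begins, along the tool's axes as they then stand; what a row does not reach is not made up. A row lasts 1/10 s, in which the tool goes at most 50 mm and 8.59 degrees, less where a joint would pass 70% of its speed; a pose out of reach is approached as far as the arm can. A call is refused whole if a number of a shift passes 50 or a number of a turn 8.59, either way. A call with a gripper value outside its range is refused whole. "claw" is the opening in per cent of the stroke, from 0 (shut) to 100 (fully open), set as the call begins (left out, the last holds). The fingers move at their own pace and stop on an object; the grip force is fixed at half the most. Time passes only in rows, so rows that do not move let the fingers close. It gives the time, the measured TCP pose, the force and the opening at its end, in the units of the state.
- state(): the state, without advancing time (a new reading comes with each control period).
- grab_frame(name): name is "scene" or "side" or "wrist"; returns (picture, depth): 384x512x3 uint8, red, green, blue; 384x512 float32, m along the optical axis (not along the pixel's ray), 0 where there is no reading.
- camera_params(name): a dict with "mtx" (3x3 intrinsics, pixels), "k1" (the pictures are not rectified: a ray, as slopes to the right and down, at radius r is drawn at 1 + k1 r^2 times it, then the intrinsics apply), "extrinsics" (4x4, takes a point from camera to world coordinates); the wrist camera has in their place "T_tool_cam" (4x4, takes a point from camera to tool coordinates, whose origin is the TCP and whose axes are the flange's). Camera axes: x right, y down, z forward; pixel columns grow to the right and rows downward; lengths in m; the calibration is good to about 2 mm. A picture is of the moment at which its call begins: read the wrist's pose just before it. camera_params takes no time and is no camera call.
- job_done(): hands the job in, once; it reports no verdict.
Trained networks look in the newest picture that a camera, given by its name, has taken for a name from the list of things; names that differ only in an ending like _2 or _b are one class to them, and where a whole thing is asked for, a point or a joint stands for the part that bears it (a point fixed in the world has none). Each returns a list of dicts, best first, with "p" (0 to 1); they miss things now and then, are a little off and sometimes report something else, mostly with a low value. They report only what shows in the picture. A call takes as long as a camera call. They do not tell look-alikes from the thing itself.
- boxes_of(camera, label): "box" ([left, top, width, height] in pixels, round what is visible of it).
The state is a dict: "time": time; "joint_pos": joint angles; "joint_vel": joint speeds; "joint_efforts": joint torques, N m; "tool_pos": TCP position; "tool_rot": TCP orientation; "contact_force": force on the tool from outside, world axes, zero at the start; "ft_torque": the same for the moment, N m; "gripper_width": opening from 0.0 (shut) to 1.0 (fully open).
Only numpy, scipy, OpenCV 4.12 (cv2) and the standard library are available. Lean on these libraries where they do the work, as an engineer would, in place of code of your own. Each camera call takes 0.05 s, during which the arm holds its last target. There are 200 camera calls.

## Task

Slide the loose round glass blank across the deck (push it, never lift it off the deck) and down the short chute until it is fully home in the empty carousel pocket that faces the chute. Then turn the carousel exactly one click clockwise seen from above and after that turn the lock knob clockwise until it clicks over. Leave the other things on the deck, and the catch cup beside it, where they are.

Things in the scene. Friction and masses are not known exactly. Their poses are not given: they have to be found in the camera images.
- station: The fixed feed station of bent aluminium with a grey carousel, a chute and a deck. Origin: on the carousel's vertical axis, at table height (z = 0). Its +y axis points from the carousel along the chute to the open deck; x is across, z up.
- deck_center (a point): Centre of the deck's top face, 204 mm from the carousel axis along the station's +y. The deck is a flat aluminium plate, x from -120 to 120 mm and y from 99 to 310 mm of the station, top at z = 25 mm, without edges to stop things.
- chute_mouth (a point): Point on the deck top, on the chute's centre line, 185 mm from the carousel axis, just outside the flared mouth. Chute: two walls on the deck, 46 mm apart inside, straight from station y = 100 to 156 mm, then flared at 45 degrees to x = +-49 mm at y = 180 mm; wall tops at z = 34 mm.
- hub_top (a point): Centre of the top of the carousel's hub, z = 44 mm. Wheel radius 97 mm; pocket floors z = 24 mm; six pockets 60 degrees apart, open outwards, 50 mm wide, inner end at the hub's side (radius 55 mm); pocket walls up to z = 34 mm. The first two pockets clockwise of the chute already hold blanks, fixed in the wheel; the others are empty.
- fence_back (a point): Top of the fixed round fence at its point farthest from the chute. The fence surrounds the wheel at radius 102 to 107 mm, top at z = 34 mm, open only at the chute.
- blank_center (a point): Centre of the loose round frosted glass blank: a solid disc 40 mm in diameter, 16 mm thick, about 50 g, lying flat on the deck (its centre 8 mm above the deck).
- pocket (a point): Centre of a blank that is fully home in the pocket which faces the chute at the start (75 mm from the axis, z = 32 mm). It turns with the carousel. At the start it lies on the chute's centre line.
- carousel (a joint): Carousel angle, rad, about 0 at the start, growing clockwise seen from above. Click stops every 1.047 rad (60 degrees): let go, it snaps to the nearest one. About 0.4 N m, greatest a quarter of the way, passes it from one to the next; past half-way (0.52) it snaps on by itself, so a push on a peg need only follow for some 0.7 rad.
- peg (a point): One of the carousel's six upright steel pegs, used to push it round: diameter 12 mm, from z = 24 to 68 mm, 72 mm from the axis; this point is on the peg's axis at z = 55 mm and turns with the carousel. The pegs stand midway between pockets, 60 degrees apart; at the start this one is 150 degrees clockwise of the chute.
- lock_knob (a joint): Lock knob angle, rad, about 0 at the start, growing clockwise seen from above. Two click positions: 0 (open) and 1.2 (locked); past half-way (0.6) it snaps over by itself. It needs about 0.15 N m.
- knob_grip (a point): On the lock knob's vertical axis, 155 mm from the carousel axis on the side away from the chute, at z = 58 mm. The knob is a black bar 12 mm thick, 46 mm long, from z = 42 to 70 mm, over a round skirt of radius 21 mm. At angle 0 the bar lies along the station's y axis.
- ring_center (a point): Bystander: frosted glass vase lip ring, outer diameter 54 mm, 12 mm high, lying on the deck. Not to be moved.
- shard_center (a point): Bystander: flat angular glass shard about 45 x 35 mm, 9 mm thick, lying on the deck. Not to be moved.
- bottle_base (a point): Bystander: small white plastic bottle, diameter 32 mm, 100 mm tall, standing on the deck beside the chute; this point is the centre of its foot. Not to be moved or tipped.
- block_base (a point): Bystander: rubber sanding block 34 x 50 x 26 mm on the deck beside the chute; this point is the centre of its underside. Not to be moved.
- cup_base (a point): Bystander: white plastic catch cup, 76 mm across, 75 mm high, standing on the cart below a fixed sloping aluminium chute (about 170 mm high) beyond the deck; this point is the centre of its foot. Not to be moved.
Not all that is in view belongs to the job. What is shaped like the part that bears blank_center but green or turquoise is not meant.

How it is judged:
On the way, in this order (a step that is already met when the one before it is completed fails the run):
1. the blank is fully home in the pocket facing the chute, the carousel not yet turned (horizontal distance between blank_center and pocket below 0.009 m and height (world z) of blank_center below 0.038 m and value of joint carousel between -0.2 and 0.2 rad), for 0.2 s.
2. the carousel has clicked one position clockwise with the blank in its pocket (value of joint carousel between 0.93 and 1.17 rad and horizontal distance between blank_center and pocket below 0.009 m), for 0.3 s.
3. the lock knob has clicked over (value of joint lock_knob above 1.08 rad), for 0.2 s.
At the end, for the whole second after the job is handed in: The blank lies flat within 9 mm of the centre of its pocket, the carousel rests one click on (0.93 to 1.17 rad), the lock knob stands past its detent (over 1.08 rad), and the carousel is at rest (all of step 2 and height (world z) of blank_center between 0.026 and 0.038 m and value of joint lock_knob above 1.08 rad and velocity of joint carousel between -0.1 and 0.1 rad/s); the robot touches nothing.
It fails at once if the blank was lifted off the deck (centre more than 17 mm above its resting height) or tipped over (height (world z) of blank_center above 0.05 m or angle between blank_center's own z axis and vertical above 0.7 rad).
It fails at once if the carousel was turned past one click, or half a click backwards (value of joint carousel above 1.57 rad or value of joint carousel below -0.52 rad).
It fails at once if another thing on the deck, or the catch cup, was shifted by more than 20 mm or the bottle tipped (distance of any of ring_center, shard_center, bottle_base, block_base, cup_base from where it was at the start of the episode above 0.02 m or angle between bottle_base's own z axis and vertical above 0.5 rad).
It also fails if it takes over 64 s, if anything falls off the work surface, if the arm or the gripper's body presses on something with over 40 N, if the wrist force passes 120 N, or if a joint passes its speed limit or range.

## Working session

There is one attempt and no reset: what is moved stays moved. The work goes in short steps, Python scripts to look and compute and a tool call to move; the robot and the scene stay as the last step left them, time stands still between calls to the robot, and variables do not carry over. Pictures are saved under pics/ and viewed, about 8 in all and at most 12, crops included, and the job is handed in when it is done.

Besides the shell and the picture viewer there is one more tool, called after "Emit:" as name(argument=value, ...), one argument or row to a line, values as JSON. step_arm: Moves the arm, as the interface text tells. Its arguments: {"type":"object","properties":{"steps":{"type":"array"},"claw":{"type":"number"}},"required":["steps"]}

```bash
mkdir -p pics; cat > h.py <<'E'
import numpy as np, cv2
from plant import state, grab_frame, camera_params, job_done, boxes_of
from scipy.spatial.transform import Rotation as R
def ext(name,s=None):
    c=camera_params(name)
    if name!='wrist': return c,np.array(c['extrinsics'])
    s=s or state(); T=np.eye(4); q=s['tool_rot']; T[:3,:3]=R.from_quat([q[1],q[2],q[3],q[0]]).as_matrix(); T[:3,3]=s['tool_pos']
    return c,T@np.array(c['T_tool_cam'])
def cloud(name,dep,s=None):
    c,T=ext(name,s); K=np.array(c['mtx']); h,w=dep.shape
    u,v=np.meshgrid(np.arange(w),np.arange(h))
    p=cv2.undistortPoints(np.stack([u,v],-1).reshape(-1,1,2).astype(float),K,np.array([c['k1'],0,0,0.])).reshape(h,w,2)
    P=np.dstack([p*dep[...,None],dep])
    return P@T[:3,:3].T+T[:3,3]
def proj(name,X,s=None):
    c,T=ext(name,s); X=np.atleast_2d(X); p=(X-T[:3,3])@T[:3,:3]
    return cv2.projectPoints(p,np.zeros(3),np.zeros(3),np.array(c['mtx']),np.array([c['k1'],0,0,0.]))[0].reshape(-1,2)
E
python3 - <<'E'
from h import *
print(state())
ims=[]
for n in ['scene','side']:
    im,d=grab_frame(n); ims.append(im); P=cloud(n,d); np.savez(n,im=im,d=d,P=P)
    print(n,ext(n)[1][:3,3].round(3))
    for l in ['station','blank_center','carousel','lock_knob','ring_center','shard_center','bottle_base','block_base','cup_base','peg']:
        for b in boxes_of(n,l)[:6]:
            x,y,w,h=b['box']; u,v=int(x+w/2),int(y+h/2)
            print(l,round(b['p'],2),np.round(b['box']),P[min(v,383),min(u,511)].round(3))
cv2.imwrite('pics/a.png',cv2.resize(ims[0][...,::-1],(800,600)));cv2.imwrite('pics/b.png',cv2.resize(ims[1][...,::-1],(800,600)))
E
```

```text
{'time': 0.0, 'joint_pos': array([-1.18955038e-01,  5.33771586e-02,  1.61431632e+00,  2.09295711e-05,
        1.47596793e+00, -1.18973296e-01]), 'joint_vel': array([-0.00232575,  0.00013841,  0.00012248, -0.00046821, -0.00096946,
        0.00099538]), 'joint_efforts': array([ 2.70554956e-04, -3.93670499e+01, -3.70175600e+01, -1.62778279e-04,
        6.93513779e-03, -6.06393527e-06]), 'tool_pos': array([6.24376765e-01, 1.08870897e-04, 2.30037087e-01]), 'tool_rot': array([-8.19490089e-04,  7.07100656e-01,  7.07112150e-01, -6.31248963e-04]), 'contact_force': array([-0.07398095, -0.39003108,  0.62200828]), 'ft_torque': array([ 0.00856416, -0.00517847,  0.00659791]), 'gripper_width': 1.0026794831966583}
scene [1.255 0.459 0.562]
station 0.69 [137. 159. 193.  98.] [ 0.659 -0.011  0.051]
blank_center 0.72 [318. 241.  17.  15.] [0.622 0.237 0.015]
blank_center 0.72 [308. 271.  19.  16.] [0.727 0.26  0.017]
blank_center 0.58 [340. 224.  18.  16.] [0.532 0.252 0.015]
blank_center 0.55 [266. 264.  14.  21.] [0.767 0.178 0.015]
blank_center 0.53 [287. 211.  17.  16.] [0.595 0.134 0.04 ]
carousel
[... 995 characters left out ...]
k_center 0.51 [213. 271.  22.  23.] [0.523 0.247 0.016]
blank_center 0.49 [142. 246.  13.  10.] [0.713 0.261 0.014]
blank_center 0.46 [181. 134. 169. 141.] [0.562 0.006 0.024]
carousel 0.91 [251. 147.  70.  49.] [ 0.569 -0.124  0.043]
lock_knob 0.71 [298. 136.  15.  13.] [ 0.579 -0.271  0.056]
ring_center 0.5 [257. 229.  27.  21.] [0.496 0.103 0.023]
shard_center 0.55 [206. 209.  18.  14.] [0.638 0.112 0.032]
bottle_base 0.84 [284. 182.  15.  36.] [0.483 0.027 0.087]
block_base 0.75 [222. 175.  22.  24.] [0.653 0.016 0.051]
block_base 0.62 [184. 132. 165. 139.] [ 0.566 -0.006  0.023]
cup_base 0.73 [205. 314.  49.  63.] [0.447 0.348 0.005]
peg 0.79 [248. 145.  72.  51.] [ 0.578 -0.123  0.044]
```

View pics/a.png

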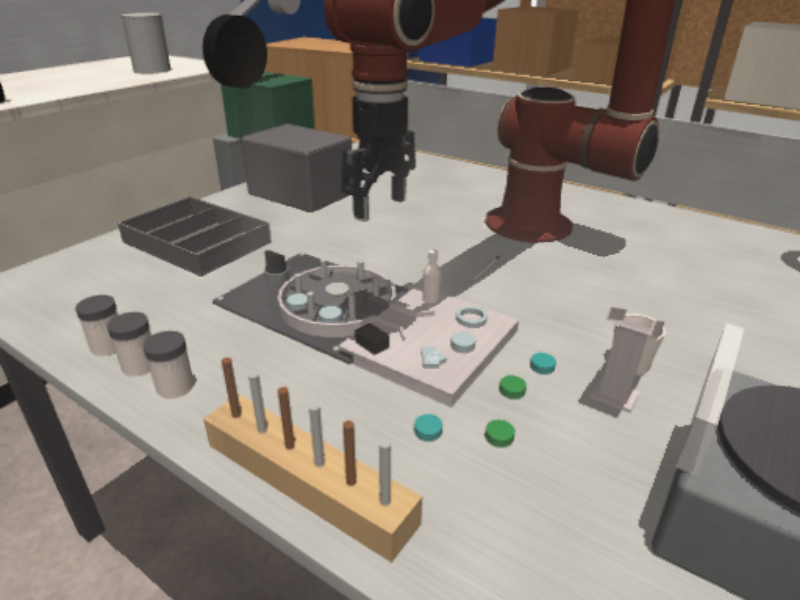

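View pics/b.png

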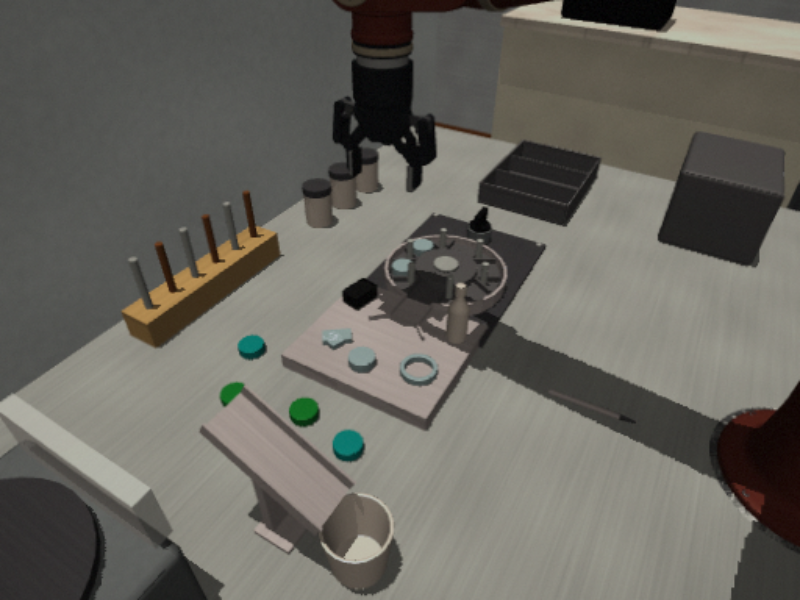

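```bash
python3 - <<'E'
from h import *
s=state(); im,d=grab_frame('wrist'); P=cloud('wrist',d,s); np.savez('wrist',im=im,d=d,P=P)
print(ext('wrist',s)[1].round(3))
cv2.imwrite('pics/c.png',im[...,::-1])
for n in ['scene','side','wrist']:
    z=np.load(n+'.npz');P=z['P'];im=z['im']
    ok=(z['d']>0)
    # hub top
    m=ok&(abs(P[...,2]-.044)<.006)&(np.hypot(P[...,0]-.585,P[...,1]+.123)<.05)
    if m.sum()>20: q=P[m]; print(n,'hub',q.mean(0).round(4),q.min(0).round(3),q.max(0).round(3),m.sum())
    m=ok&(abs(P[...,2]-.025)<.006)&(P[...,1]>0.0)&(P[...,0]>.4)&(P[...,0]<.8)&(P[...,1]<.25)
    q=P[m][:,:2].astype(np.float32)
    if len(q)>50: print(n,'deck',cv2.minAreaRect(q*1000),len(q),P[m][:,2].mean())
    m=ok&(P[...,2]>.034)&(P[...,2]<.05)&(np.hypot(P[...,0]-.585,P[...,1]-.138)<.035)
    if m.sum()>20:q=P[m]; print(n,'blank',q.mean(0).round(4),q.min(0).round(3),q.max(0).round(3),m.sum(), cv2.minEnclosingCircle(q[:,:2].astype(np.float32)*1000))
    m=ok&(P[...,2]>.06)&(P[...,2]<.076)&(np.hypot(P[...,0]-.58,P[...,1]+.28)<.04)
    if m.sum()>5:q=P[m]; print(n,'knob',q.mean(0).round(4),m.sum(),cv2.minAreaRect(q[:,:2].astype(np.float32)*1000))
for l in ['blank_center','lock_knob','ring_center','shard_center','carousel','bottle_base','block_base','peg']:
    for b in boxes_of('wrist',l)[:4]:
        x,y,w,h=b['box']; u,v=int(x+w/2),int(y+h/2)
        print(l,round(b['p'],2),np.round(b['box']),np.load('wrist.npz')['P'][min(v,383),min(u,511)].round(3))
E
```

```text
[[ 1.    -0.001 -0.     0.624]
 [-0.001 -0.961 -0.276  0.07 ]
 [ 0.     0.276 -0.961  0.376]
 [ 0.     0.     0.     1.   ]]
scene hub [ 0.5879 -0.1288  0.0408] [ 0.535 -0.171  0.038] [ 0.634 -0.082  0.046] 248
scene deck ((578.802001953125, 87.57271575927734), (243.74253845214844, 176.30291748046875), 0.3667221963405609) 3143 0.02482932749382043
scene blank [0.5888 0.1324 0.0397] [0.566 0.11  0.034] [0.604 0.15  0.044] 139 ((586.54052734375, 130.28915405273438), 20.270864486694336)
scene knob [ 0.5861 -0.2863  0.0668] 55 ((584.9743041992188, -288.1871337890625), (42.97525405883789, 12.250137329101562), 86.63551330566406)
side hub [ 0.5803 -0.1268  0.0409] [ 0.536 -0.169  0.038] [ 0.633 -0.079  0.046] 243
side deck ((573.6314086914062, 88.38946533203125), (241.56085205078125, 176.8514862060547), 0.23478460311889648) 4770 0.02439752844410449
side blank [0.5784 0.1334 0.0397] [0.56  0.111 0.034] [0.599 0.152 0.043] 205 ((579.52685546875, 131.59054565429688), 20.29208755493164)
side knob [ 0.5763 -0.2849  0.0668] 47 ((576.7876586914062, -290.20599365234375), (45.2569694519043, 10.479376
[... 226 characters left out ...]
77) 33129 0.027087194450315474
wrist blank [0.5827 0.1321 0.0429] [0.563 0.113 0.034] [0.602 0.152 0.046] 1646 ((582.4122924804688, 132.54519653320312), 19.9857234954834)
blank_center 0.92 [193.   7.  43.  47.] [0.581 0.13  0.043]
blank_center 0.6 [379.   0.  30.   8.] [0.752 0.157 0.019]
ring_center 0.59 [ 75. 140.  71.  45.] [0.497 0.019 0.098]
shard_center 0.96 [256.  29.  47.  53.] [0.641 0.11  0.036]
carousel 0.67 [151. 197. 154. 156.] [ 0.586 -0.116  0.046]
bottle_base 0.91 [ 75. 141.  72.  46.] [0.496 0.017 0.098]
bottle_base 0.35 [ 81.   0. 256. 365.] [ 0.567 -0.016  0.028]
block_base 0.66 [277. 132.  49.  58.] [0.663 0.012 0.054]
peg 0.82 [148. 199. 159. 158.] [ 0.586 -0.12   0.045]
```

View pics/c.png

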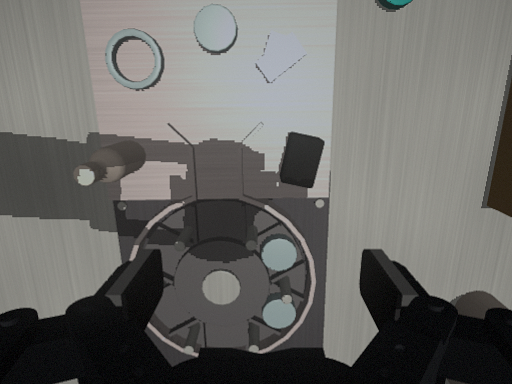

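```bash
python3 - <<'E'
from h import *
from scipy.optimize import least_squares
def cf(q,r):
    f=lambda p: np.hypot(q[:,0]-p[0],q[:,1]-p[1])-r
    s=least_squares(f,[.58,-.13],loss='soft_l1',f_scale=.002); return s.x,np.median(abs(f(s.x)))
for n in ['wrist','scene','side']:
    z=np.load(n+'.npz');P=z['P'];im=z['im'].astype(int);ok=z['d']>0
    rr=np.hypot(P[...,0]-.58,P[...,1]+.132)
    zo=.002 if n=='wrist' else 0
    m=ok&(abs(P[...,2]-.034-zo)<.003)&(rr>.094)&(rr<.115)&(P[...,1]<-.06)
    print(n,'fence',m.sum(),cf(P[m],.1045))
    # bright cap on hub
    m=ok&(rr<.045)&(P[...,2]>.038)&(P[...,2]<.05)&(im.sum(-1)>330)
    q=P[m];print('cap',m.sum(),cv2.minEnclosingCircle((q[:,:2]*1000).astype(np.float32)),q[:,2].mean())
    # pegs tops
    m=ok&(rr<.085)&(P[...,2]>.055)&(P[...,2]<.075)
    k,lab,st,ce=cv2.connectedComponentsWithStats(m.astype(np.uint8))
    for i in range(1,k):
        if st[i,4]>4: q=P[(lab==i)&(P[...,2]>.062)]; print('peg',st[i,4],q.mean(0).round(4))
    # chute walls
    for sg in (-1,1):
        m=ok&(abs(P[...,2]-.034-zo)<.004)&(P[...,1]>-.03)&(P[...,1]<.02)&(abs(P[...,0]-.578-sg*.024)<.012)
        q=P[m]
        if len(q)>10: print('wall',sg,len(q),np.polyfit(q[:,1],q[:,0],1))
for c in [(215,28),(221,287),(279,254),(279,314)]:
    P=np.load('wrist.npz')['P'];print(c,P[c[1],c[0]].round(4))
E
```

```text
wrist fence 1301 (array([ 0.57921505, -0.13230268]), np.float64(0.001499507467131067))
cap 996 ((578.7568359375, -135.6154327392578), 23.747596740722656) 0.04592462644753048
peg 169 [ 0.5431 -0.0698  0.0684]
peg 155 [ 0.6145 -0.0687  0.0686]
peg 164 [ 0.6508 -0.1304  0.0684]
peg 166 [ 0.5447 -0.1938  0.068 ]
peg 158 [ 0.6162 -0.1922  0.0679]
wall -1 219 [-0.01212335  0.5526615 ]
wall 1 199 [-0.029734    0.60245092]
scene fence 250 (array([ 0.58231153, -0.13476523]), np.float64(0.001826797908518786))
cap 207 ((580.2115478515625, -133.04165649414062), 44.236881256103516) 0.0411196769299984
peg 16 [ 0.5492 -0.197   0.066 ]
peg 20 [ 0.5132 -0.1355  0.0661]
peg 23 [ 0.6202 -0.1965  0.066 ]
peg 23 [ 0.5469 -0.0727  0.0662]
peg 23 [ 0.6562 -0.133   0.0666]
peg 25 [ 0.6182 -0.0714  0.0657]
wall -1 32 [0.00295128 0.55606481]
wall 1 30 [-0.01954387  0.60588846]
side fence 229 (array([ 0.57612738, -0.13446069]), np.float64(0.0013454036277376485))
cap 108 ((580.1439819335938, -134.08010864257812), 23.62409210205078) 0.04337560010659732
peg 21 [ 0.6128 -0.1953  0.0658]
peg 21 [ 0.6469 -0.1314  0.0661]
peg 24 [ 0.5399 -0.1963  0.0661]
peg 25 [ 0.6107 -0.0706  0.0658]
peg 23 [ 0.5041 -0.1331  0.0667]
peg 28 [ 0.5389 -0.0708  0.0661]
wall -1 31 [0.0026003  0.54934756]
wall 1 28 [-0.02036904  0.59942239]
(215, 28) [0.5825 0.1319 0.0436]
(221, 287) [ 0.5792 -0.1325  0.046 ]
(279, 254) [ 0.6438 -0.0936  0.0427]
(279, 314) [ 0.6449 -0.1699  0.0428]
```

Emit:
step_arm(
  steps=[
    [45,-11,0,-0.8],
    [45,-11,0,0],
    [45,-10,0,0],
    [40,-10,0,0],
    [0,0,30,0],
    [0,0,40,0],
    [0,0,0,0],
  ],
  claw=12,
)

```text
time: 2.25
tool_pos: [0.5815, 0.1811, 0.1622]
tool_rot: [0.002, 0.703, 0.712, 0.003]
contact_force: [-1.1, -0.5, -1.1]
gripper_width: 0.122
```

Emit:
step_arm(
  steps=[
    [0,1,40,0],
    [0,0,40,0],
    [0,0,30,0],
    [0,0,0,0],
  ],
)

```text
time: 2.65
tool_pos: [0.5886, 0.1814, 0.0573]
tool_rot: [0.005, 0.703, 0.711, 0.007]
contact_force: [-1.0, -0.7, 0.9]
gripper_width: 0.119
```

```bash
python3 - <<'E'
from h import *
s=state(); im,d=grab_frame('side'); im2,d2=grab_frame('scene')
print(s['tool_pos'])
a=cv2.resize(im[180:280,130:290],(800,500),interpolation=2);cv2.imwrite('pics/d.png',a[...,::-1])
E
```

```text
[0.58861729 0.18142296 0.05731978]
```

View pics/d.png

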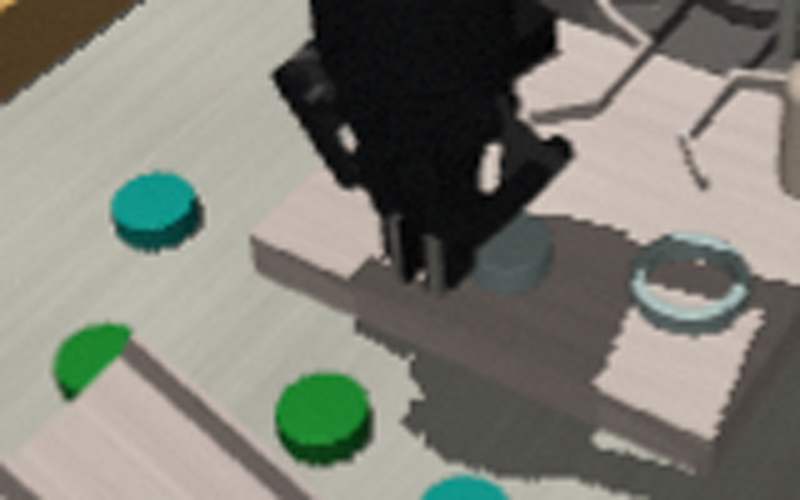

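Emit:
step_arm(
  steps=[
    [0,-3,14,0],
    [0,-3,12,0],
    [0,0,0,0],
  ],
)

```text
time: 3.05
tool_pos: [0.5916, 0.1828, 0.0422]
tool_rot: [0.011, 0.703, 0.711, 0.015]
contact_force: [1.0, 0.4, -0.5]
gripper_width: 0.125
```

```bash
python3 - <<'E'
from h import *
s=state(); print(s)
E
```

```text
{'time': 3.05, 'joint_pos': array([ 1.79647843e-01,  2.01491143e-01,  1.78580567e+00, -2.51923595e-04,
        1.11723866e+00,  1.68343100e-01]), 'joint_vel': array([-0.00065387, -0.0200907 , -0.02307718, -0.00116705,  0.00593505,
       -0.00041155]), 'joint_efforts': array([-8.93490412e-02, -4.17541373e+01, -3.32309067e+01, -1.52338416e-03,
       -2.67417971e-01,  3.13157288e-03]), 'tool_pos': array([0.59159388, 0.18278617, 0.04220414]), 'tool_rot': array([0.01072864, 0.70294024, 0.71100755, 0.01510558]), 'contact_force': array([ 1.00165565,  0.43193645, -0.54476097]), 'ft_torque': array([ 0.05354066,  0.04985039, -0.0319803 ]), 'gripper_width': 0.12544553518456142}
```

Emit:
step_arm(
  steps=[
    [0,0,0,0],
    [0,0,0,0],
  ],
)

```text
time: 3.25
tool_pos: [0.5922, 0.1829, 0.0433]
tool_rot: [0.011, 0.703, 0.711, 0.016]
contact_force: [-0.2, 0.7, 0.3]
gripper_width: 0.121
```

Emit:
step_arm(
  steps=[
    [-2,-8,10,0],
    [0,-4,5,0],
  ],
)

```text
time: 3.45
tool_pos: [0.5817, 0.181, 0.0287]
tool_rot: [0.012, 0.703, 0.711, 0.017]
contact_force: [-0.5, -0.7, -0.7]
gripper_width: 0.119
```

Emit:
step_arm(
  steps=[
    [-12,0,0,0],
    [-12,0,0,0],
    [-12,0,0,0],
    [-12,0,0,0],
  ],
)

```text
time: 3.85
tool_pos: [0.5805, 0.1301, 0.0268]
tool_rot: [0.011, 0.702, 0.712, 0.016]
contact_force: [0.2, 0.1, -0.8]
gripper_width: 0.117
```

Emit:
step_arm(
  steps=[
    [-12,-2,-2,0],
    [-12,-2,-0.5,0],
    [-12,-1,-0.5,0],
  ],
)

```text
time: 4.15
tool_pos: [0.5759, 0.0898, 0.03]
tool_rot: [0.012, 0.703, 0.711, 0.016]
contact_force: [-0.6, 0.4, -1.1]
gripper_width: 0.121
```

```bash
python3 - <<'E'
from h import *
s=state(); print(s['tool_pos']);B=[]
for n in ['side','scene']:
    im,d=grab_frame(n)
    u,v=proj(n,[.578,.03,.04])[0].astype(int); print(u,v)
    B.append(cv2.resize(im[v-40:v+40,u-50:u+50],(400,320),interpolation=2))
cv2.imwrite('pics/e.png',np.hstack(B)[...,::-1])
E
```

```text
[0.57588188 0.0897525  0.02995651]
254 202
263 202
```

View pics/e.png

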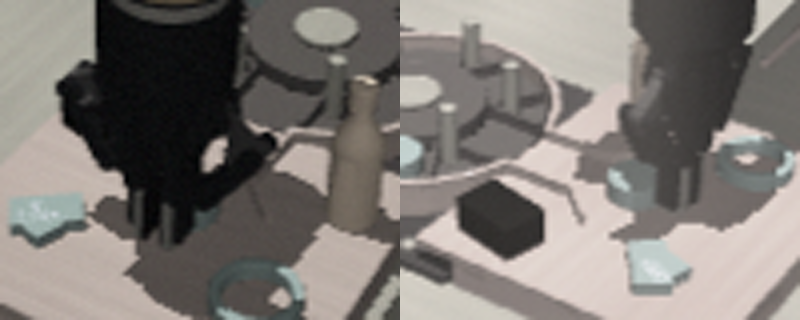

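Emit:
step_arm(
  steps=[
    [-12,0,0,0],
    [-12,0,-0.5,0],
    [-12,0,-0.5,0],
    [-10,0,-0.5,0],
  ],
)

```text
time: 4.65
tool_pos: [0.5765, 0.0409, 0.0314]
tool_rot: [0.012, 0.703, 0.711, 0.017]
contact_force: [0.4, -0.2, -0.2]
gripper_width: 0.12
```

Emit:
step_arm(
  steps=[
    [-11,0,0,0],
    [-11,0,0,0],
    [-11,0,0,0],
    [-8,0,0,0],
  ],
)

```text
time: 5.05
tool_pos: [0.5773, -0.0042, 0.0314]
tool_rot: [0.012, 0.703, 0.711, 0.017]
contact_force: [0.4, 0.1, -0.2]
gripper_width: 0.12
```

Emit:
step_arm(
  steps=[
    [-7,0,0,0],
    [-6,0,0,0],
    [-4,0,0,0],
    [-2,0,0,0],
  ],
)

```text
time: 5.45
tool_pos: [0.5774, -0.0257, 0.031]
tool_rot: [0.012, 0.703, 0.711, 0.017]
contact_force: [-0.0, 1.1, 0.7]
gripper_width: 0.119
```

```bash
python3 - <<'E'
from h import *
s=state(); print(s['tool_pos'],s['contact_force']);B=[]
for n in ['side','scene','wrist']:
    im,d=grab_frame(n)
    if n=='wrist': cv2.imwrite('pics/f2.png',im[...,::-1]); continue
    u,v=proj(n,[.578,-.06,.04])[0].astype(int); print(u,v)
    B.append(cv2.resize(im[v-40:v+40,u-50:u+50],(400,320),interpolation=2))
cv2.imwrite('pics/f.png',np.hstack(B)[...,::-1])
E
```

```text
[ 0.57743107 -0.02570503  0.03104329] [-0.00601833  1.05712775  0.66336254]
272 183
236 192
```

View pics/f.png

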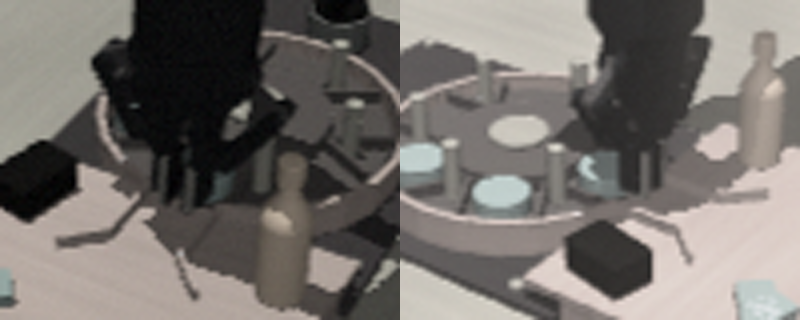

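Emit:
step_arm(
  steps=[
    [-2,0,0,0],
    [-2,0,0,0],
  ],
)

```text
time: 5.8
tool_pos: [0.5774, -0.0285, 0.031]
tool_rot: [0.011, 0.703, 0.711, 0.017]
contact_force: [0.9, 4.9, 0.1]
gripper_width: 0.118
```

Emit:
step_arm(
  steps=[
    [-2,0,0,0],
    [0,0,0,0],
    [0,0,0,0],
  ],
)

```text
time: 6.1
tool_pos: [0.5774, -0.028, 0.0311]
tool_rot: [0.01, 0.703, 0.711, 0.019]
contact_force: [0.3, -0.9, -0.8]
gripper_width: 0.119
```

Emit:
step_arm(
  steps=[
    [10,0,0,0],
    [15,0,0,0],
    [15,0,-5,0],
    [0,0,-30,0],
    [0,0,-40,0],
    [0,0,-40,0],
    [0,0,-30,0],
    [0,0,0,0],
  ],
  claw=0,
)

```text
time: 6.9
tool_pos: [0.569, 0.0193, 0.1815]
tool_rot: [0.008, 0.701, 0.713, 0.017]
contact_force: [-0.3, -0.3, 0.6]
gripper_width: 0.003
```

```bash
python3 - <<'E'
from h import *
s=state(); im,d=grab_frame('wrist'); P=cloud('wrist',d,s)
print(s['tool_pos'],s['tool_rot'],s['gripper_width'])
np.savez('w2',P=P,im=im,d=d)
cv2.imwrite('pics/g.png',im[...,::-1])
for b in boxes_of('wrist','blank_center'):
    x,y,w,h=b['box'];print(b['p'],np.round(b['box']),P[int(y+h/2),int(x+w/2)].round(4))
m=(d>0)&(P[...,2]>.055)&(P[...,2]<.08)&(np.hypot(P[...,0]-.5795,P[...,1]+.1325)<.085)
k,lab,st,ce=cv2.connectedComponentsWithStats(m.astype(np.uint8))
for i in range(1,k):
    if st[i,4]>10: q=P[(lab==i)&(P[...,2]>.063)]; print('peg',st[i,4],q.mean(0).round(4),ce[i].round())
E
```

```text
[0.56901163 0.01931855 0.18146427] [0.00844356 0.70110405 0.71280201 0.01717881] 0.002578507094597566
0.55 [448.   0.  54.  28.] [0.7551 0.164  0.0178]
peg 80 [ 0.6158 -0.0657  0.0677] [308. 283.]
```

View pics/g.png

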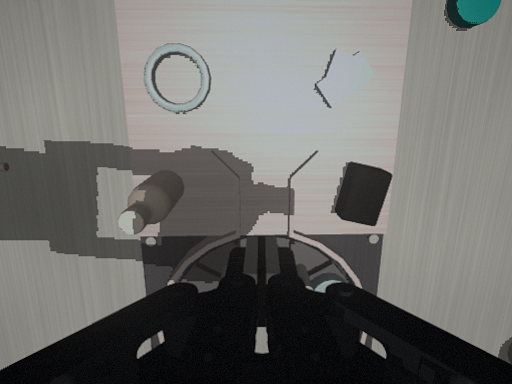

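```bash
cat > chk.py <<'E'
from h import *
import sys
print(state()['tool_pos'])
H=np.array([.5795,-.1325])
for n,off in [('scene',(.0035,-.001)),('side',(-.0037,-.0008))]:
    im,d=grab_frame(n); P=cloud(n,d)-np.r_[off,0]; I=im.astype(int)
    rr=np.hypot(P[...,0]-H[0],P[...,1]-H[1])
    m=(d>0)&(rr<.085)&(P[...,2]>.058)&(P[...,2]<.076)
    k,lab,st,ce=cv2.connectedComponentsWithStats(m.astype(np.uint8))
    for i in range(1,k):
        if st[i,4]>6: q=P[(lab==i)&(P[...,2]>.06)].mean(0)-np.r_[H,0]; print(n,'peg',st[i,4],q.round(4),np.degrees(np.arctan2(q[0],q[1])).round(1))
    m=(d>0)&(rr>.057)&(rr<.12)&(P[...,2]>.036)&(P[...,2]<.046)&(I[...,2]>I[...,0]+5)
    k,lab,st,ce=cv2.connectedComponentsWithStats(m.astype(np.uint8))
    for i in range(1,k):
        if st[i,4]>15:
            q=P[lab==i][:,:2]; c,r=cv2.minEnclosingCircle((q*1000).astype(np.float32)); c=np.array(c)/1000-H
            print(n,'blank',st[i,4],c.round(4),'rad',np.hypot(*c).round(4),'ang',np.degrees(np.arctan2(*c)).round(1),round(r,1))
    m=(d>0)&(P[...,2]>.06)&(P[...,2]<.076)&(np.hypot(P[...,0]-.5817,P[...,1]+.2875)<.032)
    if m.sum()>5:q=P[m]; print(n,'knob',m.sum(),cv2.minAreaRect(q[:,:2].astype(np.float32)*1000))
    cv2.imwrite('pics/%s_%s.png'%(sys.argv[1],n),cv2.resize(im[120:280,130:330],(800,640),interpolation=2)[:600,:,::-1])
E
python3 chk.py h
```

```text
[0.56669515 0.0193025  0.17654127]
scene peg 13 [-0.0329 -0.0625  0.0652] -152.3
scene peg 16 [-0.0703 -0.0022  0.0649] -91.8
scene peg 18 [ 0.0374 -0.062   0.0653] 148.9
scene peg 19 [-0.0364  0.0601  0.0655] -31.2
scene peg 20 [0.0737 0.0011 0.0655] 89.1
scene peg 22 [0.036  0.0624 0.0654] 30.0
scene blank 81 [ 0.0633 -0.0389] rad 0.0743 ang 121.5 20.9
scene blank 89 [-0.0022  0.0758] rad 0.0759 ang -1.6 19.2
scene blank 98 [0.0643 0.038 ] rad 0.0747 ang 59.4 19.5
scene knob 52 ((581.016845703125, -288.4022521972656), (44.90937805175781, 13.399816513061523), 88.94210052490234)
side peg 18 [ 0.0373 -0.0616  0.065 ] 148.8
side peg 18 [-0.0356 -0.062   0.065 ] -150.2
side peg 20 [0.0349 0.0637 0.0655] 28.7
side peg 20 [-0.072  -0.0001  0.065 ] -90.1
side peg 25 [-0.0371  0.0629  0.0656] -30.5
side blank 69 [ 0.0643 -0.0367] rad 0.074 ang 119.7 19.4
side blank 77 [0.0646 0.0385] rad 0.0752 ang 59.2 19.6
side blank 109 [-0.0017  0.0756] rad 0.0756 ang -1.3 19.7
side knob 46 ((581.1063842773438, -288.6103820800781), (10.925077438354492, 44.964962005615234), 0.43465790152549744)
```

Emit:
step_arm(
  steps=[
    [-38,-10,0,0],
    [-38,-10,0,0],
    [-38,-10,0,0],
    [-38,-10,0,0],
    [-28,-6,0,0],
    [0,0,30,0],
    [0,0,0,0],
  ],
)

```text
time: 7.8
tool_pos: [0.5129, -0.163, 0.1226]
tool_rot: [-0.009, 0.701, 0.714, 0.008]
contact_force: [-0.2, 0.6, -1.1]
gripper_width: 0.0
```

Emit:
step_arm(
  steps=[
    [-3,0,25,0],
    [-3,0,20,0],
    [-1,0,10,0],
    [0,0,0,0],
  ],
)

```text
time: 8.2
tool_pos: [0.5115, -0.1667, 0.0638]
tool_rot: [-0.012, 0.7, 0.714, 0.007]
contact_force: [0.5, 0.1, 0.2]
gripper_width: 0.003
```

Emit:
step_arm(
  steps=[
    [0,4,8,0],
    [0,2,4,0],
  ],
)

```text
time: 8.4
tool_pos: [0.5189, -0.166, 0.0528]
tool_rot: [-0.011, 0.7, 0.714, 0.007]
contact_force: [-0.1, 0.3, -0.6]
gripper_width: 0.001
```

Emit:
step_arm(
  steps=[
    [6,-3,0,0],
    [6,0,0,0],
    [6,0,0,0],
    [6,0,0,0],
  ],
)

```text
time: 8.8
tool_pos: [0.517, -0.1421, 0.0553]
tool_rot: [-0.008, 0.7, 0.714, 0.007]
contact_force: [1.9, -4.7, -2.1]
gripper_width: 0.004
```

Emit:
step_arm(
  steps=[
    [7,0,2,0],
    [7,0,1,0],
    [7,0,1,0],
  ],
)

```text
time: 9.1
tool_pos: [0.5201, -0.1245, 0.0553]
tool_rot: [0.0, 0.699, 0.715, 0.006]
contact_force: [3.5, -7.0, -3.2]
gripper_width: -0.0
```

Emit:
step_arm(
  steps=[
    [8,0,2,0],
    [8,0,1,0],
    [6,0,1,0],
  ],
)

```text
time: 9.4
tool_pos: [0.5242, -0.1041, 0.0552]
tool_rot: [0.007, 0.699, 0.715, 0.007]
contact_force: [0.2, -0.9, 0.3]
gripper_width: 0.001
```

Force has dropped away: it should have snapped on. Lift straight up and check.

Emit:
step_arm(
  steps=[
    [0,0,0,0],
    [0,0,-15,0],
    [0,0,-30,0],
    [0,0,-40,0],
    [0,0,-20,0],
    [0,0,0,0],
  ],
  claw=0,
)

```text
time: 10.0
tool_pos: [0.52, -0.1015, 0.1658]
tool_rot: [0.004, 0.699, 0.715, 0.007]
contact_force: [-0.8, -0.5, -0.3]
gripper_width: -0.005
```

```bash
python3 chk.py i
```

```text
[ 0.51997773 -0.10150914  0.16581806]
scene peg 13 [-0.0334 -0.0631  0.0656] -152.1
scene peg 15 [-0.0697 -0.0021  0.0656] -91.7
scene peg 19 [ 0.0369 -0.0629  0.0656] 149.6
scene peg 18 [-0.0356  0.0608  0.0661] -30.3
scene peg 18 [0.0732 0.0005 0.0655] 89.6
scene peg 21 [0.0362 0.0627 0.0656] 30.0
scene blank 51 [ 0.0005 -0.0738] rad 0.0738 ang 179.6 19.5
scene blank 82 [ 0.0652 -0.0378] rad 0.0754 ang 120.1 20.0
scene blank 96 [0.0631 0.0393] rad 0.0743 ang 58.1 20.6
scene knob 52 ((580.6038208007812, -287.0712585449219), (42.039588928222656, 12.477968215942383), 89.57182312011719)
side peg 19 [ 0.0368 -0.0624  0.0652] 149.5
side peg 18 [0.0713 0.0013 0.0651] 88.9
side peg 19 [-0.0357 -0.0626  0.065 ] -150.3
side peg 20 [0.0351 0.0633 0.0652] 29.0
side peg 20 [-0.0723  0.0008  0.0652] -89.3
side peg 23 [-0.0367  0.0624  0.0648] -30.5
side blank 80 [ 0.0669 -0.0374] rad 0.0767 ang 119.2 19.4
side blank 83 [ 0.0019 -0.0758] rad 0.0758 ang 178.6 20.5
side blank 76 [0.066  0.0405] rad 0.0774 ang 58.5 20.5
```

View pics/i_scene.png

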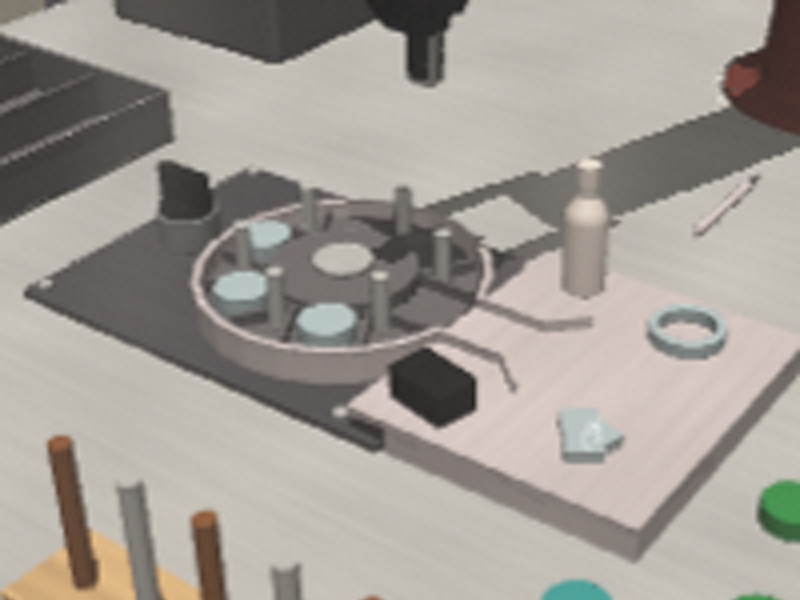

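Emit:
step_arm(
  steps=[
    [-38,12,0,0],
    [-38,12,0,0],
    [-38,12,0,0],
    [-38,12,0,0],
    [-30,9,0,0],
    [0,0,20,0],
    [0,0,0,0],
  ],
  claw=50,
)

```text
time: 10.8
tool_pos: [0.5744, -0.2838, 0.1245]
tool_rot: [-0.01, 0.698, 0.716, 0.004]
contact_force: [-1.0, 0.9, -0.9]
gripper_width: 0.501
```

Emit:
step_arm(
  steps=[
    [-4,5,20,0],
    [-2,2,15,0],
    [0,0,10,0],
    [0,0,0,0],
  ],
)

```text
time: 11.2
tool_pos: [0.579, -0.2865, 0.0742]
tool_rot: [-0.014, 0.698, 0.716, 0.003]
contact_force: [-1.0, 0.3, -0.3]
gripper_width: 0.5
```

Emit:
step_arm(
  steps=[
    [-2,3,12,0],
    [0,1,8,0],
    [0,0,4,0],
    [0,0,0,0],
  ],
)

```text
time: 11.6
tool_pos: [0.5838, -0.2874, 0.0499]
tool_rot: [-0.012, 0.698, 0.716, 0.003]
contact_force: [-0.3, 0.2, 0.3]
gripper_width: 0.498
```

Emit:
step_arm(
  steps=[
    [0,-2,0,0],
    [0,-1,0,0],
    [0,0,0,0],
    [0,0,0,0],
    [0,0,0,0],
    [0,0,0,0],
  ],
  claw=0,
)

```text
time: 12.2
tool_pos: [0.5815, -0.2877, 0.0509]
tool_rot: [-0.011, 0.698, 0.716, 0.004]
contact_force: [0.3, -1.2, -1.2]
gripper_width: 0.12
```

Emit:
step_arm(
  steps=[
    [0,0,0,7],
    [0,0,0,7],
    [0,0,0,7],
    [0,0,0,7],
  ],
)

```text
time: 12.6
tool_pos: [0.5818, -0.2877, 0.0509]
tool_rot: [-0.011, 0.855, 0.519, 0.002]
contact_force: [1.2, 0.1, -2.3]
gripper_width: 0.124
```

Emit:
step_arm(
  steps=[
    [0,0,0,7],
    [0,0,0,7],
    [0,0,0,7],
    [0,0,0,7],
    [0,0,0,7],
    [0,0,0,4],
  ],
)

```text
time: 13.2
tool_pos: [0.5821, -0.288, 0.0509]
tool_rot: [-0.011, 0.982, 0.189, -0.001]
contact_force: [-0.5, 1.0, -1.5]
gripper_width: 0.122
```

Emit:
step_arm(
  steps=[
    [0,0,0,0],
    [0,0,0,0],
    [0,0,0,0],
    [0,0,0,0],
  ],
  claw=40,
)

```text
time: 13.6
tool_pos: [0.5821, -0.2884, 0.0518]
tool_rot: [-0.011, 0.982, 0.191, -0.002]
contact_force: [-0.3, -0.5, 0.2]
gripper_width: 0.399
```

Emit:
step_arm(
  steps=[
    [0,0,-15,0],
    [0,0,-25,0],
    [0,0,-40,0],
    [0,0,-40,0],
    [0,0,-20,0],
    [0,0,0,0],
    [0,0,0,0],
  ],
)

```text
time: 14.3
tool_pos: [0.5833, -0.2915, 0.2029]
tool_rot: [-0.009, 0.981, 0.192, -0.001]
contact_force: [-0.3, 0.1, -0.1]
gripper_width: 0.4
```

```bash
python3 chk.py j
```

```text
[ 0.58333099 -0.29151877  0.2029077 ]
scene peg 13 [-0.0329 -0.0629  0.0655] -152.4
scene peg 15 [-0.0698 -0.0016  0.0649] -91.3
scene peg 19 [ 0.0377 -0.0627  0.0653] 148.9
scene peg 19 [-0.0355  0.0607  0.0652] -30.3
scene peg 18 [0.0733 0.0005 0.0657] 89.6
scene peg 22 [0.0357 0.0624 0.0656] 29.8
scene blank 52 [-0.0013 -0.0751] rad 0.0751 ang -179.0 20.1
scene blank 81 [ 0.065  -0.0365] rad 0.0746 ang 119.3 21.0
scene blank 94 [0.0643 0.0386] rad 0.075 ang 59.0 20.1
scene knob 43 ((581.1768188476562, -287.362548828125), (42.229278564453125, 12.063403129577637), 25.639881134033203)
side peg 18 [ 0.0368 -0.0616  0.0653] 149.2
side peg 18 [0.0711 0.0019 0.0654] 88.5
side peg 19 [-0.0355 -0.0632  0.0646] -150.7
side peg 22 [0.035  0.0629 0.0647] 29.1
side peg 20 [-0.0718 -0.0002  0.0654] -90.2
side peg 24 [-0.0366  0.0618  0.065 ] -30.6
side blank 80 [ 0.0674 -0.0362] rad 0.0765 ang 118.2 20.4
side blank 83 [ 0.0011 -0.0761] rad 0.0761 ang 179.2 20.0
side blank 75 [0.0666 0.0391] rad 0.0772 ang 59.6 19.7
side knob 66 ((582.5795288085938, -287.1034851074219), (40.150390625, 16.305177688598633), 22.31531524658203)
```

View pics/j_scene.png

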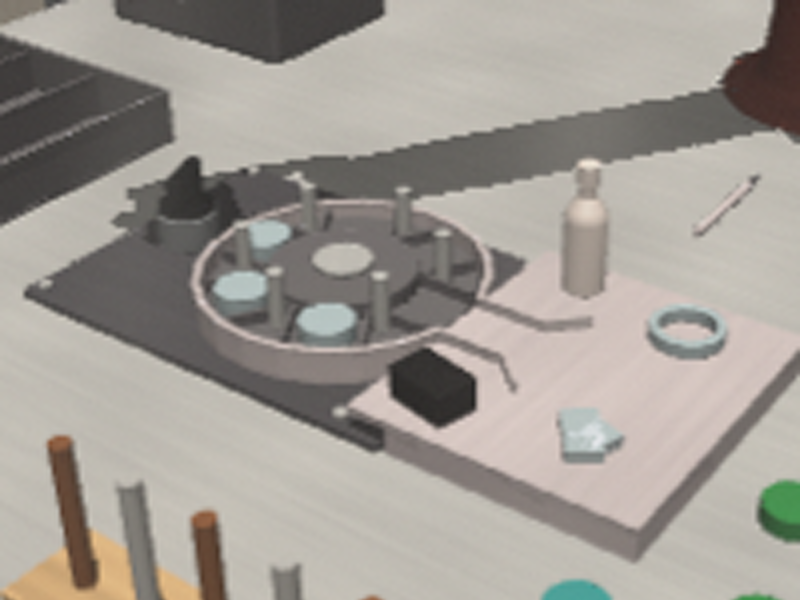

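```bash
python3 -c "
from h import *
print(job_done())"
```

```text
the job is handed in; nothing more can be done
None
```

I handed the job in at about 14.4 s. All three steps look complete on my last measurements; no verdict is reported.

- **Blank:** I slid it along the deck and down the chute with the nearly shut fingers until it touched the hub. It measured about 76 mm from the axis (75 mm is home).
- **Carousel:** I pushed one peg until the push force dropped away. The final images show the loose blank and the two fixed ones at about 59°, 119° and 180° clockwise of the chute, which is one click on. The loose blank is 75–77 mm from the axis, flat in its pocket.
- **Lock knob:** I gripped the bar and turned it about 69°. After letting go, the cameras put it at about 65–69° (1.14–1.2 rad), above the 1.08 rad limit. The scatter is camera noise.
- **Bystanders:** the ring, shard, bottle and block look unmoved in the last scene picture. The cup was outside the cropped view, but the arm never went near it. The gripper was clear of everything, about 0.2 m up.

The two fixed cameras disagreed with each other by about 7 mm in x. I corrected for this using the carousel and wrist-camera measurements. The tool also picked up a tilt of about 2° during the row moves, which did no harm.

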